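# Stir the casting beads, then hold the mould case open

## Task

Take the stirring stick from its stand and stir the beads in the black pot with it: round and round in wide circles, about halfway out to the wall or wider, with the tip right down among the beads; three full turns will do. Let go of the stick so that it stays standing or leaning in the pot, with all the beads still inside, and only then lift the sprung lid of the plywood mould case and hold it at 60 degrees from closed, so that I can fill the mould. Finish like that, with the fingers still holding the lid open and nothing else propping it; leave the tape, bottle and mug alone.

Things in the scene. Friction and masses are not known exactly. Their poses are not given: they have to be found in the camera images.
- stick: Round stirring stick, 200 mm long, 110 g, balance point 81 mm from the tip. Origin at the centre of its lower tip, z along it towards the handle. The lower 120 mm is a plain steel rod 12 mm thick; the upper 80 mm is a dark wooden handle 24 mm thick, to be gripped. It starts upright (up to 3 degrees of play) in the hole of the stand, tip 10 mm above the table.
- stand: Wooden block 70 x 70 x 50 mm high, fixed to the table, with a 14 mm hole, 40 mm deep, in the middle of its top. Origin at the centre of its underside. It stands on the robot's side of the pot.
- pot: Black round rubber mixing pot, open at the top, fixed to the table on a thin plywood base. Origin at the centre of its underside, z up, axes parallel to the world's. 95 mm high, outer radius 58 mm at the foot and 66 mm at the rim, wall 5 mm, floor 6 mm thick (inner floor 6 mm above the table, inner radius about 53 mm there and 61 mm at the rim).
- bead0: One of eight cream-coloured round beads, 22 mm in diameter, 10 g each, lying loose in one layer on the floor of the pot. Origin at its centre.
- bead1: One of eight cream-coloured round beads, 22 mm in diameter, 10 g each, lying loose in one layer on the floor of the pot. Origin at its centre.
- bead2: One of eight cream-coloured round beads, 22 mm in diameter, 10 g each, lying loose in one layer on the floor of the pot. Origin at its centre.
- bead3: One of eight cream-coloured round beads, 22 mm in diameter, 10 g each, lying loose in one layer on the floor of the pot. Origin at its centre.
- bead4: One of eight cream-coloured round beads, 22 mm in diameter, 10 g each, lying loose in one layer on the floor of the pot. Origin at its centre.
- bead5: One of eight cream-coloured round beads, 22 mm in diameter, 10 g each, lying loose in one layer on the floor of the pot. Origin at its centre.
- bead6: One of eight cream-coloured round beads, 22 mm in diameter, 10 g each, lying loose in one layer on the floor of the pot. Origin at its centre.
- bead7: One of eight cream-coloured round beads, 22 mm in diameter, 10 g each, lying loose in one layer on the floor of the pot. Origin at its centre.
- case: Plywood mould case fixed to the table: open-topped box 170 mm (its x) by 200 mm (its y), 90 mm high, walls 12 mm, with a pale mould inside. Origin at the centre of its underside. Its x axis points from the front (handle side, towards the robot) to the hinge side; the case is turned by up to 0.3 rad.
- lid (a joint): Lid angle in rad: 0 shut, growing as it opens upward, to 1.9; 60 degrees = 1.047. Plywood board 170 x 200 x 12 mm (250 to 470 g) on the case's rim (underside 90 mm above the table), hinged along the case's far (+x) rim, axis along the case's y. A spring (0.25 N m per rad) and its weight shut it from any angle when let go; 2 to 5 N at the bar lifts it.
- lid_bar (a point): Middle of the lid's hoop handle bar: round steel, 12 mm thick, 110 mm long along the case's y, 55 mm in front of the lid's front edge, 96 mm above the table when shut, 225 mm from the hinge line (6 mm above the lid's underside). Between bar and lid is an open gap 49 x 98 mm; the bar can turn between the fingers as the lid rises. Axes turn with the lid.
- lid_hinge (a point): Middle of the hinge line of the lid, 85 mm from the case's centre along its x, 90 mm above the table. The axes turn with the lid.
- tape: Bystander: roll of masking tape lying flat, 100 mm across, 40 mm high, loose. Origin at the centre of its underside.
- bottle: Bystander: upright bottle, 66 mm across, 200 mm high, loose. Origin at the centre of its underside.
- mug: Bystander: white mug, 80 mm across, 90 mm high, loose. Origin at the centre of its underside.
Things that resemble listed ones, but are neither listed nor needed, are in the scene too. There is more than one size of the stick; the one meant has the size given above.

How it is judged:
By the outcome, as a careful person would: the job done as asked, in the order asked, and still so for the second after the job is handed in, while the arm keeps its last pose, push and grip.
It also fails if it takes over 72 s, if anything falls off the work surface, if the arm or the gripper's body presses on something with over 40 N, if the wrist force passes 120 N, or if a joint passes its speed limit or range.

## Robot

A 6-joint arm with a two-finger parallel gripper is mounted at the origin on the work surface. World frame = base frame: x ahead of the robot, y to its left, z up, the work surface at z = 0. Lengths are in mm, angles in rad, forces in N, time in s.
With the tool pointing down it reaches from about 300 to 775 mm from the base axis. Payload 14.6 kg.
Tool frame: the origin (TCP) lies at the very end of the fingers, on their centre line; the grasp point (between the pads) lies 19 mm behind it; z points along the fingers, y is the line along which they close (so a half turn about z gives the same grasp; the last joint's range is limited). The gripper opens to 94 mm and grips with 3 to 60 N. Pads are 16 mm wide; open, the fingers measure 119 mm over their backs; the gripper's body (75 mm by 177 mm) begins 78 mm behind the grasp point.
Start: joints at [-1.399, 0.3, 1.521, -0, 1.321, -0.067], TCP at [130.089, -534.384, 205.446] pointing down, gripper open.
Joint ranges: [-3.03, 3.03], [-0.79, 2.21], [0.23, 2.52], [-1.04, 4.18], [0, 3.07], [-2.55, 2.55]. Speed limits (rad/s): [2.22, 2.22, 2.57, 3.14, 3.14, 3.14].

## Interface

Orientations are given as [roll, pitch, yaw] about the fixed x, y, z axes, in that order (R = Rz(yaw) Ry(pitch) Rx(roll)).
In Python, from cell import manip, optics gives the robot as it stands.
- The arm moves only by the shell command python3 -m crank 'ROWS' [FORCE]. ROWS is JSON, a list of rows, each a list of 7 numbers: the opening in per cent of the stroke, from 0 (shut) to 100 (fully open), then the shift along the tool's x, y, z in mm, then the turn, a rotation vector about the tool's x, y, z in rad. A call has 1 to 10 rows; each row is the pose to reach, as a shift and turn from the pose commanded when the call began, along the tool's axes at that moment; what a row does not reach only later rows make up. A row lasts 1/10 s, in which the tool goes at most 50 mm and 8.59 degrees, less where a joint would pass 70% of its speed; a pose out of reach is approached as far as the arm can. A call with a gripper value outside its range is refused whole. The fingers move at their own pace and stop on an object; FORCE is the grip in N (left out, the last holds). Time passes only in rows, so rows that repeat a pose let the fingers close. It gives the time, the measured TCP pose, the force, the opening and the grip force at its end, in the units of the state.
- manip.read_state(): the state, without advancing time (a new reading comes with each control period).
- optics.camera(name): name is "scene" or "top" or "wrist"; returns (picture, depth): 480x640x3 uint8, red, green, blue; 480x640 float32, mm along the optical axis (not along the pixel's ray), 0 where there is no reading.
- optics.calibration(name): a dict with "camera_matrix" (3x3 intrinsics, pixels), "R" (3x3) and "t" (3): a world point X has camera coordinates R X + t. Camera axes: x right, y down, z forward; pixel columns grow to the right and rows downward; lengths in mm; the calibration is good to about 2 mm. A picture is of the moment at which its call begins: read the wrist's pose just before it. calibration takes no time and is no camera call; for the wrist camera it gives the pose at the moment of the call.
- manip.sign_off(): hands the job in; it is judged then, once.
The state is a dict: "clock": time; "joints": joint angles; "qd": joint speeds; "effort": joint torques, N m; "eef_pos": TCP position; "eef_rot": TCP orientation; "wrist_force": force on the tool from outside, world axes, zero at the start; "moment": the same for the moment, N m; "finger_gap": finger opening in mm; "finger_force": force on a finger pad.
Only numpy, scipy, OpenCV 4.12 (cv2) and the standard library are available. Lean on these libraries where they do the work, as an engineer would, in place of code of your own. Each camera call takes 0.05 s, during which the arm holds its last target. There are 200 camera calls.

## Working session

There is one attempt and no reset: what is moved stays moved. The work goes in short steps, Python scripts to look and compute and a shell command to move; the robot and the scene stay as the last step left them, time stands still between calls to the robot, and variables do not carry over. Pictures are saved under pics/ and viewed, at most 10 in all, crops included, and the job is handed in when it is done.

```bash
ls; mkdir -p pics
python3 - <<'E'
from cell import manip, optics
import cv2,numpy as np
s=manip.read_state();print(s)
for n in("scene","top"):
    p,d=optics.camera(n);cv2.imwrite(f"pics/{n}0.png",p[:,:,::-1]);np.save(f"pics/{n}0.npy",d)
    c=optics.calibration(n);print(n,c)
E
```

```text
pics
{'clock': 0.0, 'joints': array([-1.39863683e+00,  3.00457351e-01,  1.52160634e+00, -1.67146880e-05,
        1.32068853e+00, -6.66359722e-02]), 'qd': array([-5.83102583e-05,  2.83099199e-05,  9.75325612e-04, -9.72871800e-04,
       -2.34866474e-03, -6.09853282e-04]), 'effort': array([ 1.16898968e-04, -5.31804264e+01, -3.52738667e+01,  7.08943186e-02,
        2.44784314e-02, -5.78338904e-05]), 'eef_pos': array([ 130.02001708, -534.13202861,  204.88318499]), 'eef_rot': array([-3.14043458e+00, -6.10581113e-05,  2.38799582e-01]), 'wrist_force': array([-0.4175506 ,  0.76157145,  0.10853235]), 'moment': array([-0.00917114, -0.00599666,  0.04692652]), 'finger_force': 0.0, 'finger_gap': 94.00330927394747}
scene {'camera_matrix': array([[528.56692768,   0.        , 326.561159  ],
       [  0.        , 528.56692768, 238.71435276],
       [  0.        ,   0.        ,   1.        ]]), 'R': array([[-0.32887202,  0.94433317,  0.00883504],
       [ 0.60453902,  0.21770474, -0.7662488 ],
       [-0.72551758, -0.24665666, -0.64248325]]), 't': array([ 210.50007107, -275.67906409, 1691.43381061])}
top {'camera_matrix': array([[460.45290184,   0.        , 317.33035787],
       [  0.        , 460.45290184, 235.00857794],
       [  0.        ,   0.        ,   1.        ]]), 'R': array([[ 0.02113912, -0.99954567, -0.02148447],
       [-0.99318774, -0.01853192, -0.11504208],
       [ 0.11459167,  0.02377   , -0.99312826]]), 't': array([   1.77928644,  606.10555648, 1226.44486224])}
```

View pics/scene0.png

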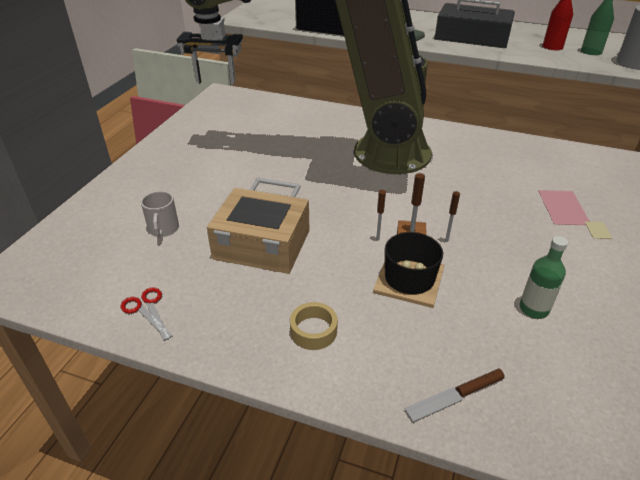

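View pics/top0.png

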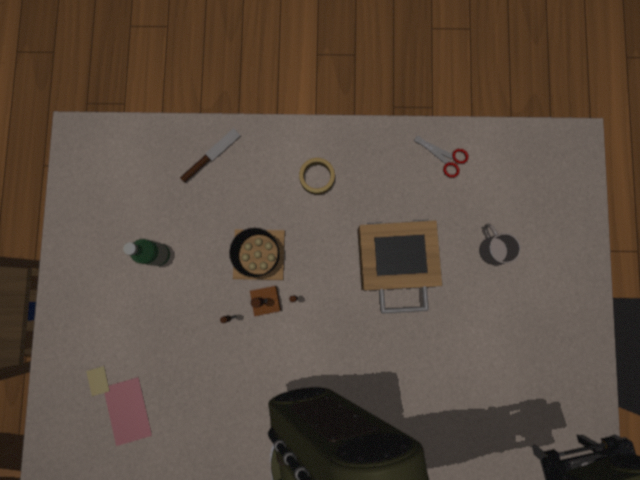

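Stick candidates in the scene view: left (381,215), middle (417,205), right (453,215). The middle one stands in the wooden block and looks biggest, so I'll confirm it in a crop.

```bash
cat > h.py <<'E'
import numpy as np,cv2
from cell import manip,optics
def cal(n):
    c=optics.calibration(n);return tuple(np.array(c[k],float) for k in("camera_matrix","R","t"))
def ray(c,u,v):
    K,R,t=c;d=R.T@np.linalg.inv(K)@[u,v,1];return -R.T@t,d
def atz(c,u,v,z):
    o,d=ray(c,u,v);return o+d*(z-o[2])/d[2]
def dep(c,u,v,z):
    o,d=ray(c,u,v);return o+d*z
def tri(*obs):
    A=0;b=0
    for c,u,v in obs:
        o,d=ray(c,u,v);d/=np.linalg.norm(d);P=np.eye(3)-np.outer(d,d);A=A+P;b=b+P@o
    return np.linalg.solve(A,b)
def proj(c,X):
    K,R,t=c;p=K@(R@np.array(X)+t);return p[:2]/p[2]
E
python3 - <<'E'
from h import *
a=cv2.imread("pics/scene0.png")[165:305,355:475];b=cv2.imread("pics/top0.png")[215:335,210:310]
a=cv2.resize(a,None,fx=4,fy=4,interpolation=cv2.INTER_CUBIC);b=cv2.resize(b,None,fx=3,fy=3,interpolation=cv2.INTER_CUBIC)
b=cv2.convertScaleAbs(b,alpha=1.6)
o=np.zeros((560,790,3),np.uint8);o[:560,:480]=a;o[:360,485:785]=b;cv2.imwrite("pics/crop1.png",o)
b=cv2.imread("pics/top0.png")[205:325,350:450];b=cv2.resize(b,None,fx=5,fy=5,interpolation=cv2.INTER_CUBIC)
cv2.imwrite("pics/crop2.png",cv2.convertScaleAbs(b,alpha=1.5))
E
```

```text
(no output)
```

View pics/crop1.png

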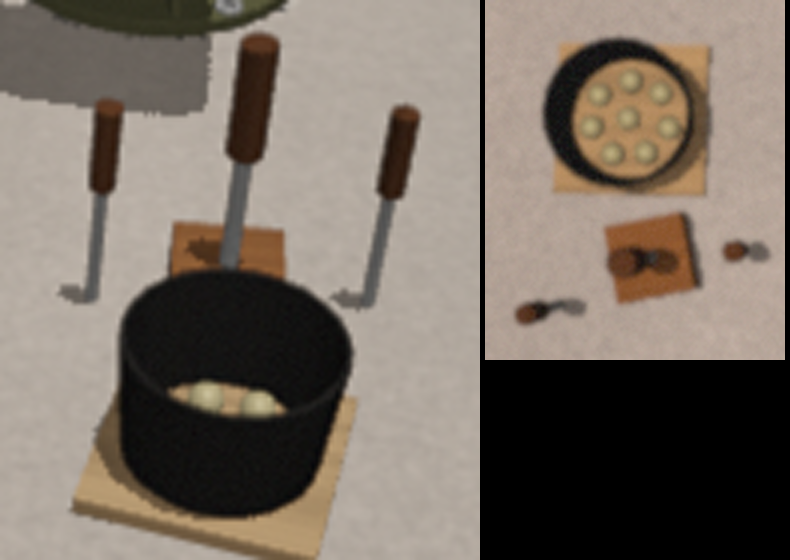

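View pics/crop2.png

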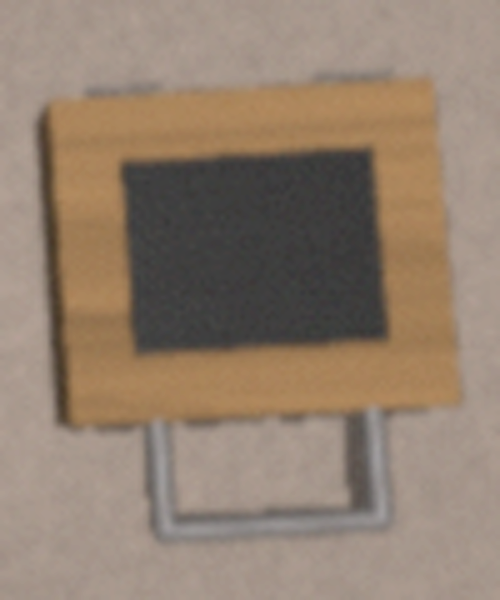

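Crop: the middle stick (scene 420,175 to 412,231) stands in the block and is clearly longer and thicker than the two side ones standing on the table (381,215 and 453,215), so it is the one meant. Bar middle in the top view ≈ (404.6,309.6); pot rim centre ≈ (254.7,252.3).

Run:
```python
from h import *
np.set_printoptions(precision=1,suppress=True)
S=cal("scene");T=cal("top")
cS=lambda x,y:((x+.5)/4-.5+355,(y+.5)/4-.5+165)
cT=lambda x,y:((x-485+.5)/3-.5+210,(y+.5)/3-.5+215)
cL=lambda x,y:((x+.5)/5-.5+350,(y+.5)/5-.5+205)
print("top of stick",tri((S,*cS(260,42)),(T,*cT(624,262))))
t=tri((S,*cS(260,42)),(T,*cT(624,262)))
print("stick z200 T",atz(T,*cT(624,262),210)," S",atz(S,*cS(260,42),210))
print("stand T",atz(T,*cT(651,257),50),"pot T",atz(T,*cT(619,112),95),"S",atz(S,*cS(235.5,341),95))
print("pot tri",tri((S,*cS(235.5,341)),(T,*cT(619,112))))
for p in [(48,102),(432,78),(460,402),(68,425)]:print("lid",atz(T,*cL(*p),102))
for p in [(165,530),(382,516),(273,523)]:print("bar",atz(T,*cL(*p),102))
for p in[(165,530),(382,516),(273,523)]:print("bar in scene",proj(S,atz(T,*cL(*p),96)))
img=cv2.imread("pics/scene0.png")
cv2.imwrite("pics/crop3.png",cv2.resize(img[170:270,200:320],None,fx=5,fy=5,interpolation=cv2.INTER_CUBIC))
for n in("bottle","x"):pass
```

```text
top of stick [426.3 149.2 209.1]
stick z200 T [426.4 148.9 210. ]  S [427.7 149.5 210. ]
stand T [426.1 149.5  50. ] pot T [551.4 175.6  95. ] S [554.5 175.7  95. ]
pot tri [551.7 175.7  92.6]
lid [626.4 -95.8 102. ]
lid [ 642.5 -294.1  102. ]
lid [ 476.  -306.9  102. ]
lid [ 460.2 -107.8  102. ]
bar [ 408.3 -157.4  102. ]
bar [ 417.7 -267.   102. ]
bar [ 413. -212.  102.]
bar in scene [298.8 186. ]
bar in scene [258.5 179.8]
bar in scene [278.6 182.9]
```

View pics/crop3.png

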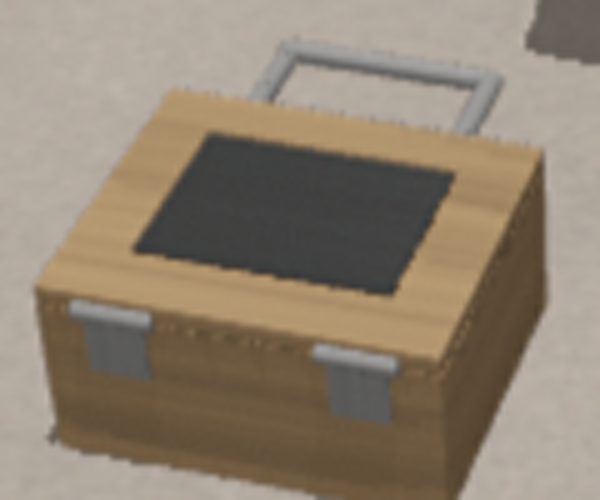

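Bar ends in the scene crop (290,46) and (498,79) put its middle at (278.4,182). That agrees with the predicted (278.6,182.9), so bar middle ≈ (412,-212,96) and case yaw ≈ 0.08. Now a delta helper and the first move.

```bash
cat > go.py <<'E'
import sys
from h import *
from scipy.spatial.transform import Rotation as Ro
a=list(map(float,sys.argv[1:]))
s=manip.read_state();R0=Ro.from_euler("xyz",s["eef_rot"])
R1=Ro.from_euler("xyz",a[3:6])
np.set_printoptions(precision=3,suppress=True)
print("t",s["clock"],"pos",s["eef_pos"],"rot",s["eef_rot"],"F",s["wrist_force"],"gap",s["finger_gap"],s["finger_force"])
print("shift",R0.inv().apply(np.array(a[:3])-s["eef_pos"]),"turn",(R0.inv()*R1).as_rotvec())
E
python3 go.py 427 149 270 3.1416 0 1.5708
```

```text
t 0.1 pos [ 130.04  -534.155  204.944] rot [-3.141 -0.     0.239] F [ 0.291 -0.472 -0.144] gap 93.9150415466504 0.0
shift [ 450.107 -593.613  -64.389] turn [-0.001 -0.001 -1.332]
```

```bash
python3 -m crank '[[70,10,-14,-40,0,0,-0.1],[70,40,-53,-65,0,0,-0.24],[70,70,-92,-65,0,0,-0.38],[70,100,-132,-65,0,0,-0.52],[70,130,-171,-65,0,0,-0.66],[70,160,-211,-65,0,0,-0.8],[70,190,-251,-65,0,0,-0.94],[70,220,-290,-65,0,0,-1.08],[70,250,-330,-65,0,0,-1.22],[70,280,-369,-65,0,0,-1.332]]'; python3 go.py 427 149 270 3.1416 0 1.5708
```

```text
clock: 1.1
eef_pos: [314.3, -109.0, 270.5]
eef_rot: [3.141, 0.0, 1.576]
wrist_force: [1.3, -0.3, 0.1]
finger_gap: 65.2
finger_force: 0.0
t 1.1 pos [ 314.336 -109.022  270.545] rot [3.141 0.    1.576] F [ 1.327 -0.343  0.07 ] gap 65.20575070527379 0.0
shift [257.443 113.981   0.549] turn [0.001 0.    0.005]
```

```bash
python3 -m crank '[[70,40,17,0,0,0,0],[70,80,35,0,0,0,0],[70,120,53,0,0,0,0],[70,160,71,0,0,0,0],[70,200,89,0,0,0,0],[70,230,102,0,0,0,0],[70,250,111,0,0,0,0],[70,258,113,0,0,0,0],[70,258,113,0,0,0,0],[70,258,113,0,0,0,0]]'; python3 go.py 427 149 160 3.1416 0 1.5708
python3 - <<'E'
from h import *
c=cal("wrist");p,d=optics.camera("wrist");cv2.imwrite("pics/w1.png",p[:,:,::-1])
print(proj(c,[426.8,149.2,210]),proj(c,[426.5,149.3,50]))
E
```

```text
clock: 2.1
eef_pos: [427.0, 146.3, 270.4]
eef_rot: [-3.141, 0.0, 1.57]
wrist_force: [-0.2, -0.3, -0.3]
finger_gap: 65.5
finger_force: 0.0
t 2.1 pos [426.951 146.272 270.425] rot [-3.141  0.     1.57 ] F [-0.167 -0.296 -0.3  ] gap 65.5326566354066 0.0
shift [  2.748   0.067 110.425] turn [-0.  0. -0.]
[315.2019813  255.94722855] [315.33311128 219.31228463]
```

View pics/w1.png

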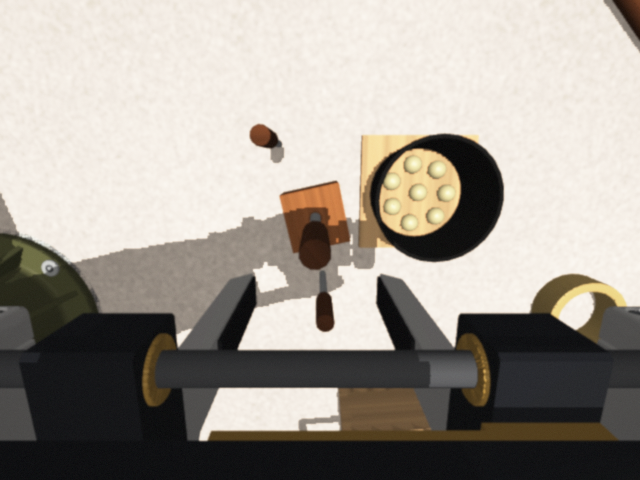

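The wrist view shows the stick top at about (315,257), matching the predicted (315.2,255.9). The pot rim centre is at about (437,197). Descending and gripping.

```bash
python3 - <<'E'
from h import *
print(atz(cal("wrist"),437,197,95))
E
python3 -m crank '[[70,2.7,0,20,0,0,0],[70,2.7,0,50,0,0,0],[70,2.7,0,80,0,0,0],[70,2.7,0,105,0,0,0],[70,2.7,0,115,0,0,0],[70,2.7,0,115,0,0,0],[10,2.7,0,115,0,0,0],[10,2.7,0,115,0,0,0],[10,2.7,0,115,0,0,0],[10,2.7,0,115,0,0,0]]' 20;python3 -m crank '[[10,0,0,0,0,0,0],[10,0,0,0,0,0,0],[10,0,0,0,0,0,0],[10,0,0,0,0,0,0]]' 45
```

```text
[550.326518   179.29161932  95.        ]
clock: 3.15
eef_pos: [427.5, 149.8, 156.0]
eef_rot: [3.141, -0.0, 1.571]
wrist_force: [-0.4, 0.6, -0.7]
finger_gap: 37.4
finger_force: 0.0
clock: 3.55
eef_pos: [427.3, 149.7, 155.6]
eef_rot: [3.141, -0.0, 1.571]
wrist_force: [0.1, -0.8, 2.0]
finger_gap: 24.2
finger_force: 45.0
```

```bash
python3 -m crank '[[10,0,0,-10,0,0,0],[10,0,0,-30,0,0,0],[10,0,0,-55,0,0,0],[10,0,0,-80,0,0,0],[10,0,0,-100,0,0,0],[10,0,0,-112,0,0,0],[10,0,0,-115,0,0,0],[10,0,0,-115,0,0,0]]' ;python3 - <<'E'
from h import *
np.set_printoptions(precision=1,suppress=True)
T=cal("top");cT=lambda x,y:((x-485+.5)/3-.5+210,(y+.5)/3-.5+215)
for p in[(628,118),(630,80),(660,93),(668,128),(647,152),(613,153),(592,127),(600,94)]:print(atz(T,*cT(*p),17))
E
python3 go.py 551.5 176.5 270.6 3.1416 0 1.5708
```

```text
clock: 4.35
eef_pos: [427.2, 149.7, 270.2]
eef_rot: [-3.141, 0.0, 1.571]
wrist_force: [0.4, 0.1, -1.5]
finger_gap: 23.4
finger_force: 45.0
[551.9 179.6  17. ]
[587.2 179.   17. ]
[575.7 150.7  17. ]
[543.4 142.2  17. ]
[520.9 160.9  17. ]
[519.3 192.3  17. ]
[542.9 212.6  17. ]
[573.7 206.4  17. ]
t 4.35 pos [427.172 149.671 270.185] rot [-3.141  0.     1.571] F [ 0.436  0.098 -1.536] gap 23.355709960049698 44.988539814949036
shift [ 26.837 124.327  -0.454] turn [-0.  0. -0.]
```

```bash
python3 -m crank '[[10,5,20,0,0,0,0],[10,15,55,0,0,0,0],[10,24,90,0,0,0,0],[10,32,120,0,0,0,0],[10,36,137,0,0,0,0],[10,37.4,141,0,0,0,0],[10,37.4,141,0,0,0,0],[10,37.4,141,15,0,0,0],[10,37.4,141,40,0,0,0],[10,37.4,141,60,0,0,0]]'; python3 -m crank '[[10,0,0,10,0,0,0],[10,0,0,18,0,0,0],[10,0,0,26,0,0,0],[10,0,0,32,0,0,0],[10,0,0,38,0,0,0],[10,0,0,43,0,0,0],[10,0,0,48,0,0,0],[10,0,0,52,0,0,0],[10,0,0,55,0,0,0],[10,0,0,55,0,0,0]]'
python3 - <<'E'
from h import *
p,d=optics.camera("scene");q,d=optics.camera("top");w,d=optics.camera("wrist")
r=lambda a,f:cv2.resize(a,None,fx=f,fy=f,interpolation=cv2.INTER_CUBIC)
o=np.zeros((600,800,3),np.uint8)
a=r(p[150:300,350:480],3);o[:450,:390]=a
b=r(w[100:400,200:600],1);o[:300,395:795]=b
e=r(q[215:315,205:305],2.8);o[305:585,395:675]=e
cv2.imwrite("pics/c5.png",o[:,:,::-1])
E
python3 go.py 551.7 177.3 155 3.1416 0 1.5708
```

```text
clock: 5.35
eef_pos: [567.1, 186.9, 209.5]
eef_rot: [-3.141, 0.0, 1.571]
wrist_force: [0.6, -0.1, -2.1]
finger_gap: 23.4
finger_force: 45.0
clock: 6.35
eef_pos: [568.1, 187.1, 155.1]
eef_rot: [-3.141, 0.0, 1.571]
wrist_force: [-0.1, -0.1, -1.5]
finger_gap: 23.5
finger_force: 45.0
t 6.5 pos [568.362 187.15  155.691] rot [ 3.141 -0.     1.571] F [ 0.426  0.207 -0.383] gap 23.567121086700602 44.988747239112854
shift [ -9.85  -16.663   0.684] turn [ 0. -0.  0.]
```

View pics/c5.png

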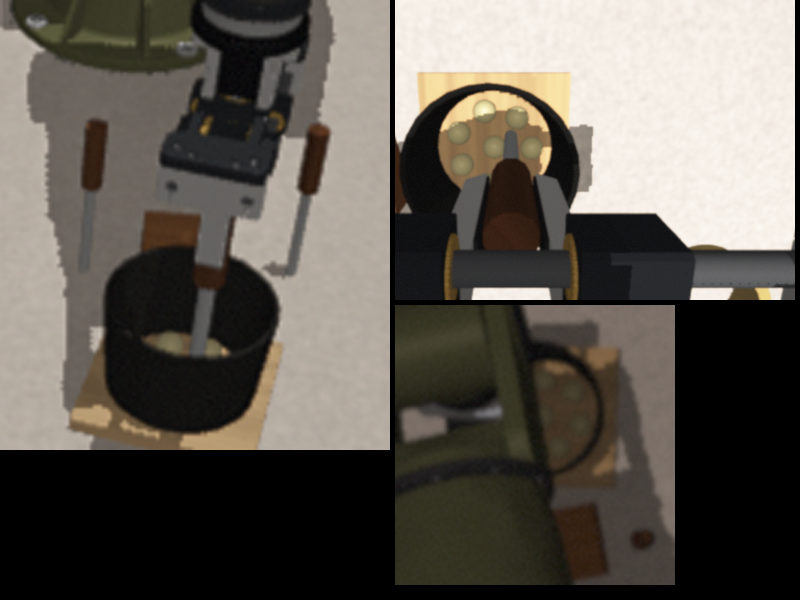

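The tip is down among the beads with no notable force. Working out the circle waypoints next.

Run:
```python
from numpy import *
def pr(f0,r0,rs):
    for i,r in enumerate(rs):
        f=radians(f0+18*(i+1));g=radians(f0)
        print(round(r*sin(f)-r0*sin(g),1),round(r*cos(f)-r0*cos(g),1),end=" | ")
    print()
pr(30,19.3,[23,27,31,34]+[34]*6);pr(210,34,[34]*10)
```

```text
7.4 -1.3 | 15.0 -5.7 | 21.2 -13.5 | 23.6 -23.8 | 19.8 -33.7 | 13.1 -42.0 | 4.2 -47.8 | -6.1 -50.5 | -16.7 -50.0 | -26.6 -46.2 | 
-8.3 6.7 | -14.1 15.6 | -16.8 25.9 | -16.3 36.5 | -12.4 46.4 | -5.8 54.7 | 3.2 60.5 | 13.4 63.3 | 24.1 62.7 | 34.0 58.9 |
```

```bash
python3 -m crank '[[10,7.4,-1.3,1,0,0,0],[10,15,-5.7,1,0,0,0],[10,21.2,-13.5,1,0,0,0],[10,23.6,-23.8,1,0,0,0],[10,19.8,-33.7,1,0,0,0],[10,13.1,-42,1,0,0,0],[10,4.2,-47.8,1,0,0,0],[10,-6.1,-50.5,1,0,0,0],[10,-16.7,-50,1,0,0,0],[10,-26.6,-46.2,1,0,0,0]]'; python3 -m crank '[[10,-8.3,6.7,0,0,0,0],[10,-14.1,15.6,0,0,0,0],[10,-16.8,25.9,0,0,0,0],[10,-16.3,36.5,0,0,0,0],[10,-12.4,46.4,0,0,0,0],[10,-5.8,54.7,0,0,0,0],[10,3.2,60.5,0,0,0,0],[10,13.4,63.3,0,0,0,0],[10,24.1,62.7,0,0,0,0],[10,34,58.9,0,0,0,0]]'
python3 - <<'E'
from h import *
w,d=optics.camera("wrist");p,d=optics.camera("scene")
o=np.zeros((480,800,3),np.uint8);o[:300,:400]=w[80:380,200:600];o[:450,405:795]=cv2.resize(p[150:300,350:480],None,fx=3,fy=3)
cv2.imwrite("pics/c6.png",o[:,:,::-1])
E
```

```text
clock: 7.5
eef_pos: [523.1, 161.1, 156.0]
eef_rot: [3.136, -0.003, 1.571]
wrist_force: [0.8, 5.6, 2.2]
finger_gap: 23.9
finger_force: 45.0
clock: 8.5
eef_pos: [580.2, 194.2, 153.5]
eef_rot: [-3.138, 0.003, 1.571]
wrist_force: [-6.1, -5.0, -0.5]
finger_gap: 24.0
finger_force: 45.0
```

View pics/c6.png

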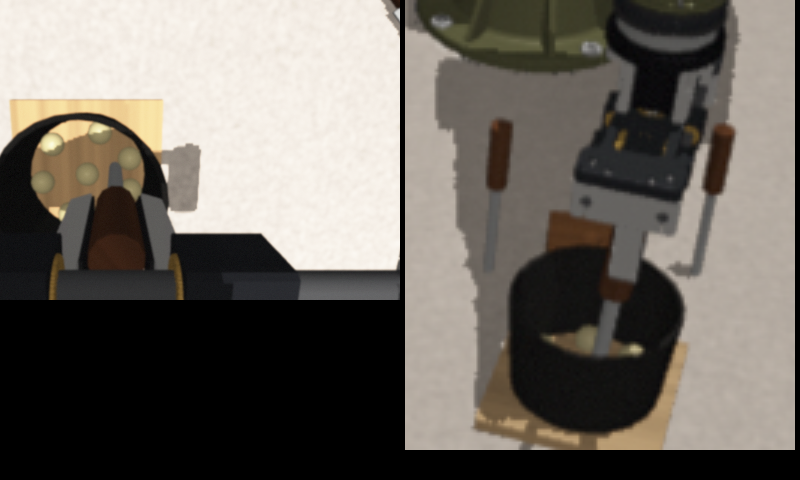

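The beads are circulating, all are inside, and the stick is held. Continuing round.

```bash
A='x'; python3 -m crank '[[10,8.3,-6.7,0,0,0,0],[10,14.1,-15.6,0,0,0,0],[10,16.8,-25.9,0,0,0,0],[10,16.3,-36.5,0,0,0,0],[10,12.4,-46.4,0,0,0,0],[10,5.8,-54.7,0,0,0,0],[10,-3.2,-60.5,0,0,0,0],[10,-13.4,-63.3,0,0,0,0],[10,-24.1,-62.7,0,0,0,0],[10,-34,-58.9,0,0,0,0]]' 55; python3 -m crank '[[10,-8.3,6.7,0,0,0,0],[10,-14.1,15.6,0,0,0,0],[10,-16.8,25.9,0,0,0,0],[10,-16.3,36.5,0,0,0,0],[10,-12.4,46.4,0,0,0,0],[10,-5.8,54.7,0,0,0,0],[10,3.2,60.5,0,0,0,0],[10,13.4,63.3,0,0,0,0],[10,24.1,62.7,0,0,0,0],[10,34,58.9,0,0,0,0]]'
python3 - <<'E'
from h import *
w,d=optics.camera("wrist");p,d=optics.camera("scene")
o=np.zeros((480,800,3),np.uint8);o[:300,:400]=w[80:380,200:600];o[:450,405:795]=cv2.resize(p[150:300,350:480],None,fx=3,fy=3)
cv2.imwrite("pics/c7.png",o[:,:,::-1])
E
```

```text
clock: 9.6
eef_pos: [523.4, 161.1, 156.0]
eef_rot: [3.135, -0.003, 1.571]
wrist_force: [7.8, 4.6, 0.6]
finger_gap: 23.6
finger_force: 55.0
clock: 10.6
eef_pos: [580.3, 194.1, 153.4]
eef_rot: [-3.138, 0.003, 1.571]
wrist_force: [-4.3, -5.5, -0.2]
finger_gap: 23.4
finger_force: 55.0
```

View pics/c7.png

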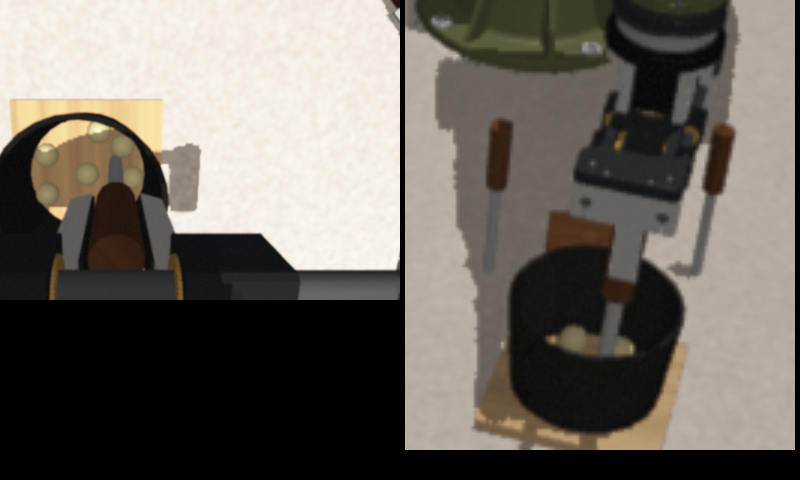

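```bash
python3 -m crank '[[10,8.3,-6.7,0,0,0,0],[10,14.1,-15.6,0,0,0,0],[10,16.8,-25.9,0,0,0,0],[10,16.3,-36.5,0,0,0,0],[10,12.4,-46.4,0,0,0,0],[10,5.8,-54.7,0,0,0,0],[10,-3.2,-60.5,0,0,0,0],[10,-13.4,-63.3,0,0,0,0],[10,-24.1,-62.7,0,0,0,0],[10,-34,-58.9,0,0,0,0]]' 55; python3 -m crank '[[10,-8.3,6.7,0,0,0,0],[10,-14.1,15.6,0,0,0,0],[10,-16.8,25.9,0,0,0,0],[10,-16.3,36.5,0,0,0,0],[10,-12.4,46.4,0,0,0,0],[10,-5.8,54.7,0,0,0,0],[10,3.2,60.5,0,0,0,0],[10,13.4,63.3,0,0,0,0],[10,24.1,62.7,0,0,0,0],[10,34,58.9,0,0,0,0]]';python3 -m crank '[[10,8.3,-6.7,0,0,0,0],[10,14.1,-15.6,0,0,0,0],[10,16.8,-25.9,0,0,0,0],[10,16.3,-36.5,0,0,0,0],[10,12.4,-46.4,0,0,0,0],[10,5.8,-54.7,0,0,0,0],[10,-3.2,-60.5,0,0,0,0],[10,-13.4,-63.3,0,0,0,0],[10,-24.1,-62.7,0,0,0,0],[10,-34,-58.9,0,0,0,0]]' 55; python3 -m crank '[[10,-8.3,6.7,0,0,0,0],[10,-14.1,15.6,0,0,0,0],[10,-16.8,25.9,0,0,0,0],[10,-16.3,36.5,0,0,0,0],[10,-12.4,46.4,0,0,0,0],[10,-5.8,54.7,0,0,0,0],[10,3.2,60.5,0,0,0,0],[10,13.4,63.3,0,0,0,0],[10,24.1,62.7,0,0,0,0],[10,34,58.9,0,0,0,0]]'; python3 -m crank '[[10,8.3,-6.7,0,0,0,0],[10,14.1,-15.6,0,0,0,0],[10,16.8,-25.9,0,0,0,0],[10,16.3,-36.5,0,0,0,0],[10,12.4,-46.4,0,0,0,0],[10,5.8,-54.7,0,0,0,0],[10,-3.2,-60.5,0,0,0,0],[10,-13.4,-63.3,0,0,0,0],[10,-24.1,-62.7,0,0,0,0],[10,-34,-58.9,0,0,0,0]]'
python3 - <<'E'
from h import *
# numeric check of the rod line in scene: grey rod below handle
p,d=optics.camera("scene");cv2.imwrite("pics/s8.png",p[:,:,::-1])
s=manip.read_state();c=cal("scene");x=s["eef_pos"]
b=x+[0,0,-10];print(x,s["wrist_force"],"expected rod",[proj(c,[x[0],x[1],z]).round(1) for z in (120,100,60)])
for v in range(240,268,3):print(v,[int(q) for q in p[v,400:440].mean(1)])
E
```

```text
clock: 11.7
eef_pos: [523.3, 161.5, 155.7]
eef_rot: [3.137, -0.003, 1.571]
wrist_force: [5.8, 5.8, 1.6]
finger_gap: 23.4
finger_force: 55.0
clock: 12.7
eef_pos: [580.0, 195.1, 153.4]
eef_rot: [-3.137, 0.001, 1.571]
wrist_force: [-0.2, 1.1, -0.5]
finger_gap: 23.1
finger_force: 54.9
clock: 13.7
eef_pos: [523.3, 161.1, 156.0]
eef_rot: [3.136, -0.003, 1.571]
wrist_force: [2.1, 6.8, 2.0]
finger_gap: 23.6
finger_force: 55.0
clock: 14.7
eef_pos: [580.0, 194.1, 153.7]
eef_rot: [-3.138, 0.003, 1.571]
wrist_force: [-6.4, -5.8, 0.6]
finger_gap: 23.4
finger_force: 55.0
clock: 15.7
eef_pos: [523.6, 160.8, 155.9]
eef_rot: [3.135, -0.003, 1.571]
wrist_force: [7.9, 5.4, 0.1]
finger_gap: 23.2
finger_force: 55.0
[524.15368321 159.61226419 155.86705538] [ 8.99266672  2.25979029 -0.78071241] expected rod [array([410.6, 231.6]), array([409.6, 238.4]), array([407.7, 251.6])]
240 [16, 12, 18, 19, 18, 17, 17, 17, 15, 35, 77, 87, 91, 91, 87, 38, 15, 19, 15, 17, 19, 16, 17, 16, 17, 18, 16, 16, 18, 15, 16, 16, 17, 22, 44, 90, 131, 155, 156, 113]
243 [18, 18, 16, 16, 18, 18, 19, 17, 19, 46, 78, 87, 90, 90, 72, 
[... 740 characters left out ...]
15, 15, 12, 12, 10]
258 [15, 18, 17, 16, 20, 40, 72, 78, 74, 84, 88, 90, 86, 48, 19, 15, 14, 17, 16, 15, 17, 18, 18, 17, 16, 17, 18, 15, 13, 20, 17, 17, 16, 16, 11, 15, 15, 12, 13, 12]
261 [44, 47, 46, 58, 79, 93, 99, 99, 81, 85, 89, 90, 85, 49, 35, 26, 21, 20, 14, 15, 15, 14, 17, 14, 15, 16, 15, 16, 16, 16, 15, 15, 12, 14, 11, 15, 11, 18, 27, 28]
264 [76, 78, 79, 78, 80, 90, 96, 90, 82, 88, 90, 89, 82, 81, 81, 81, 90, 146, 151, 145, 136, 112, 138, 148, 150, 145, 93, 38, 14, 14, 14, 13, 14, 15, 21, 29, 31, 26, 17, 16]
267 [13, 20, 25, 31, 33, 44, 50, 54, 72, 78, 89, 87, 78, 81, 79, 81, 108, 138, 137, 110, 125, 141, 152, 166, 175, 151, 127, 112, 52, 30, 31, 29, 23, 17, 17, 17, 15, 12, 17, 70]
```

The scene view shows the rod lagging some 8 mm in y, because it pivots between the pads. That makes the circle only marginally wide, so I'll add three turns with more y amplitude.

Run:
```python
from numpy import *
def pr(f0,y0,x0):
    for i in range(10):
        f=radians(f0+18*(i+1))
        print([10,float(round(42*sin(f)-y0,1)),float(round(36*cos(f)-x0,1)),0,0,0,0],end=",")
    print()
pr(210,-17,-29.4);pr(30,21,31.2)
```

```text
[10, -14.2, 5.3, 0, 0, 0, 0],[10, -21.4, 14.8, 0, 0, 0, 0],[10, -24.8, 25.6, 0, 0, 0, 0],[10, -24.1, 36.9, 0, 0, 0, 0],[10, -19.4, 47.4, 0, 0, 0, 0],[10, -11.1, 56.2, 0, 0, 0, 0],[10, -0.1, 62.3, 0, 0, 0, 0],[10, 12.6, 65.2, 0, 0, 0, 0],[10, 25.7, 64.6, 0, 0, 0, 0],[10, 38.0, 60.6, 0, 0, 0, 0],
[10, 10.2, -7.1, 0, 0, 0, 0],[10, 17.4, -16.6, 0, 0, 0, 0],[10, 20.8, -27.4, 0, 0, 0, 0],[10, 20.1, -38.7, 0, 0, 0, 0],[10, 15.4, -49.2, 0, 0, 0, 0],[10, 7.1, -58.0, 0, 0, 0, 0],[10, -3.9, -64.1, 0, 0, 0, 0],[10, -16.6, -67.0, 0, 0, 0, 0],[10, -29.7, -66.4, 0, 0, 0, 0],[10, -42.0, -62.4, 0, 0, 0, 0],
```

```bash
python3 -m crank '[[10,-14.2,5.3,0,0,0,0],[10,-21.4,14.8,0,0,0,0],[10,-24.8,25.6,0,0,0,0],[10,-24.1,36.9,0,0,0,0],[10,-19.4,47.4,0,0,0,0],[10,-11.1,56.2,0,0,0,0],[10,-0.1,62.3,0,0,0,0],[10,12.6,65.2,0,0,0,0],[10,25.7,64.6,0,0,0,0],[10,38,60.6,0,0,0,0]]'
python3 -m crank '[[10,10.2,-7.1,0,0,0,0],[10,17.4,-16.6,0,0,0,0],[10,20.8,-27.4,0,0,0,0],[10,20.1,-38.7,0,0,0,0],[10,15.4,-49.2,0,0,0,0],[10,7.1,-58,0,0,0,0],[10,-3.9,-64.1,0,0,0,0],[10,-16.6,-67,0,0,0,0],[10,-29.7,-66.4,0,0,0,0],[10,-42,-62.4,0,0,0,0]]'
python3 -m crank '[[10,-10.2,7.1,0,0,0,0],[10,-17.4,16.6,0,0,0,0],[10,-20.8,27.4,0,0,0,0],[10,-20.1,38.7,0,0,0,0],[10,-15.4,49.2,0,0,0,0],[10,-7.1,58,0,0,0,0],[10,3.9,64.1,0,0,0,0],[10,16.6,67,0,0,0,0],[10,29.7,66.4,0,0,0,0],[10,42,62.4,0,0,0,0]]'
python3 -m crank '[[10,10.2,-7.1,0,0,0,0],[10,17.4,-16.6,0,0,0,0],[10,20.8,-27.4,0,0,0,0],[10,20.1,-38.7,0,0,0,0],[10,15.4,-49.2,0,0,0,0],[10,7.1,-58,0,0,0,0],[10,-3.9,-64.1,0,0,0,0],[10,-16.6,-67,0,0,0,0],[10,-29.7,-66.4,0,0,0,0],[10,-42,-62.4,0,0,0,0]]'
python3 -m crank '[[10,-10.2,7.1,0,0,0,0],[10,-17.4,16.6,0,0,0,0],[10,-20.8,27.4,0,0,0,0],[10,-20.1,38.7,0,0,0,0],[10,-15.4,49.2,0,0,0,0],[10,-7.1,58,0,0,0,0],[10,3.9,64.1,0,0,0,0],[10,16.6,67,0,0,0,0],[10,29.7,66.4,0,0,0,0],[10,42,62.4,0,0,0,0]]'
python3 -m crank '[[10,10.2,-7.1,0,0,0,0],[10,17.4,-16.6,0,0,0,0],[10,20.8,-27.4,0,0,0,0],[10,20.1,-38.7,0,0,0,0],[10,15.4,-49.2,0,0,0,0],[10,7.1,-58,0,0,0,0],[10,-3.9,-64.1,0,0,0,0],[10,-16.6,-67,0,0,0,0],[10,-29.7,-66.4,0,0,0,0],[10,-42,-62.4,0,0,0,0]]'
python3 -m crank '[[10,-10.2,7.1,0,0,0,0],[10,-17.4,16.6,0,0,0,0],[10,-20.8,27.4,0,0,0,0],[10,-20.1,38.7,0,0,0,0],[10,-15.4,49.2,0,0,0,0],[10,-7.1,58,0,0,0,0],[10,3.9,64.1,0,0,0,0],[10,16.6,67,0,0,0,0],[10,29.7,66.4,0,0,0,0],[10,42,62.4,0,0,0,0]]'
python3 - <<'E'
from h import *
def rod(name,rows):
    p,d=optics.camera("scene");cv2.imwrite(f"pics/{name}.png",p[:,:,::-1])
    s=manip.read_state();c=cal("scene");x=s["eef_pos"];print(x,s["wrist_force"])
    for z in(115,100,85,70,50):
        u,v=proj(c,[x[0],x[1],z]);g=p[int(round(v)),:,:].mean(1)
        a=[i for i in range(int(u)-14,int(u)+15) if g[i]>55];print(z,round(u,1),round(v,1),a)
rod("s9",0)
E
```

```text
clock: 16.75
eef_pos: [582.6, 198.0, 154.0]
eef_rot: [-3.141, 0.003, 1.571]
wrist_force: [-1.5, -6.2, -0.9]
finger_gap: 23.5
finger_force: 55.0
clock: 17.75
eef_pos: [520.1, 155.6, 154.4]
eef_rot: [-3.141, 0.0, 1.571]
wrist_force: [0.2, 0.2, -0.9]
finger_gap: 23.4
finger_force: 55.0
clock: 18.75
eef_pos: [582.6, 199.6, 154.2]
eef_rot: [-3.141, -0.0, 1.571]
wrist_force: [-3.7, -3.7, -0.5]
finger_gap: 23.7
finger_force: 55.0
clock: 19.75
eef_pos: [522.4, 157.2, 156.5]
eef_rot: [3.132, -0.003, 1.571]
wrist_force: [9.5, 1.0, -0.7]
finger_gap: 23.8
finger_force: 54.9
clock: 20.75
eef_pos: [582.2, 198.6, 153.8]
eef_rot: [-3.139, 0.003, 1.571]
wrist_force: [-3.5, -4.9, 0.2]
finger_gap: 23.2
finger_force: 54.8
clock: 21.75
eef_pos: [520.0, 156.0, 154.8]
eef_rot: [3.141, -0.0, 1.571]
wrist_force: [0.5, -0.4, 0.1]
finger_gap: 9.8
finger_force: 0.0
clock: 22.75
eef_pos: [582.4, 199.8, 154.2]
eef_rot: [-3.141, 0.0, 1.571]
wrist_force: [0.2, 0.2, -0.2]
finger_gap: 9.2
finger_force: 0.0
[581.63839785 201.37772727 154.36478072] [-0.49513102  1.8940478  -0.50411802]
115 423.6 253.3 []
100 422.7 258.5 []
85 421.9 263.5 [407, 408, 409, 410, 411, 412, 413, 414, 415, 416, 417, 418, 419, 420, 421]
70 421.0 268.5 [410, 411, 412, 413, 414, 415, 416, 417, 418, 419, 420, 421, 422, 423, 424, 427]
50 419.9 275.0 []
```

The gap of 9.4 mm shows the stick slipped out of the grip. I'll locate it by colour before moving anything.

```bash
cat > find.py <<'E'
from h import *
def blobs(im):
    h=cv2.cvtColor(im,cv2.COLOR_BGR2HSV);m=((h[...,0]<10)|(h[...,0]>172))&(h[...,1]>120)&(h[...,2]>25)&(h[...,2]<110)
    n,l,s,c=cv2.connectedComponentsWithStats(m.astype(np.uint8))
    for i in range(1,n):
        if s[i,4]>12:
            P=np.argwhere(l==i)[:,::-1].astype(np.float32);r=cv2.minAreaRect(P)
            print([int(x) for x in s[i]],c[i].round(1),"len/w",np.round(r[1],1),round(r[2]))
if __name__=="__main__":
    import sys
    for f in sys.argv[1:]:
        print(f);blobs(cv2.imread(f))
E
python3 - <<'E'
from h import *
for n in("wrist","top"):
    p,d=optics.camera(n);cv2.imwrite(f"pics/{n}9.png",p[:,:,::-1])
E
python3 find.py pics/scene0.png pics/s8.png pics/s9.png pics/wrist9.png pics/top0.png pics/top9.png
```

```text
pics/scene0.png
[543, 0, 30, 50, 971] [558.4  25.6] len/w [21.  51.7] 17
[131, 99, 21, 20, 132] [138.6 106. ] len/w [19.6 18.7] 81
[162, 114, 10, 8, 15] [166.4 117.5] len/w [ 1.6 11.4] 51
pics/s8.png
[543, 0, 30, 50, 964] [558.4  25.8] len/w [21.  51.7] 17
pics/s9.png
[543, 0, 30, 50, 946] [558.3  26.2] len/w [21.  51.2] 17
pics/wrist9.png
[531, 4, 9, 10, 21] [535.3   8.1] len/w [9.2 4.9] 45
[537, 18, 6, 9, 15] [539.5  22.5] len/w [8.  3.6] 63
[543, 23, 5, 9, 13] [544.8  27.1] len/w [8. 4.] 90
[548, 32, 6, 6, 15] [550.7  34.3] len/w [5. 5.] 90
[552, 38, 5, 9, 14] [554.2  41.9] len/w [8. 4.] 90
[560, 48, 8, 7, 14] [563.9  51.3] len/w [2.8 9.2] 45
[580, 71, 6, 7, 16] [582.4  74.1] len/w [3.1 7.2] 27
[584, 81, 15, 11, 31] [590.6  86.3] len/w [14.9  7.9] 21
[9, 207, 14, 8, 32] [ 15.7 210.4] len/w [12.3  6.9] 8
[30, 206, 7, 12, 31] [ 32.8 211.5] len/w [11.  6.] 90
[12, 215, 13, 9, 34] [ 17.9 219.5] len/w [ 8. 12.] 90
[26, 217, 6, 6, 13] [ 28.5 219.5] len/w [4.9 3.6] 63
[131, 420, 10, 6, 15] [135.7 422.3] len/w [4.3 8.7] 74
pics/top0.png
[443, 149, 25, 29, 222] [455.5 162.7] len/w [15.8 30.5] 34
pics/top9.png
[443, 149, 25, 28, 164] [455.  162.6] len/w [15.8 29.1] 34
```

```bash
python3 - <<'E'
import cv2
for f,pts in(("scene0",[(418,190),(381,203),(454,205)]),("wrist9",[]),("w1",[(315,245),(262,135)]),("top0",[(256,302)])):
    h=cv2.cvtColor(cv2.imread(f"pics/{f}.png"),cv2.COLOR_BGR2HSV)
    print(f,[h[v,u].tolist() for u,v in pts])
E
sed -i 's/m=.*/m=(h[...,0]>4)\&(h[...,0]<13)\&(h[...,1]>140)\&(h[...,2]>25)\&(h[...,2]<95);m[:160]=0 if im.shape[1]==0 else m[:160]/' find.py
python3 find.py pics/scene0.png pics/s8.png pics/s9.png pics/wrist9.png pics/top9.png | grep -v ", [0-9][0-9]\?\]* *\[.*len/w.*zz" | awk '/png/||1'
```

```text
scene0 [[10, 168, 50], [11, 158, 55], [11, 155, 51]]
wrist9 []
w1 [[9, 162, 55], [10, 164, 120]]
top0 [[11, 157, 60]]
pics/scene0.png
[412, 174, 12, 31, 230] [417.8 188.9] len/w [ 7.9 30.7] 9
[378, 191, 7, 22, 98] [381.  201.7] len/w [ 4.8 21.3] 6
[450, 192, 9, 22, 107] [454.2 202.7] len/w [ 5.1 21.6] 11
[457, 370, 47, 26, 456] [480.2 382.3] len/w [10.  47.6] 66
pics/s8.png
[378, 191, 7, 22, 109] [381. 201.] len/w [ 5.3 21.4] 5
[450, 192, 9, 22, 101] [454.2 202.7] len/w [ 4.9 21.6] 11
[407, 216, 18, 19, 82] [414.1 227.1] len/w [19.  15.2] 72
[457, 370, 46, 26, 459] [480.2 382.3] len/w [10.  47.6] 66
pics/s9.png
[378, 191, 7, 22, 113] [380.9 201.2] len/w [ 5.3 21.3] 4
[450, 192, 9, 22, 112] [454.2 202.3] len/w [ 5.4 21.7] 9
[367, 213, 27, 32, 295] [379.8 228. ] len/w [34.3  8.8] 52
[457, 370, 46, 26, 460] [480.1 382.4] len/w [10.1 47.6] 66
pics/wrist9.png
[527, 0, 80, 97, 1890] [566.  47.] len/w [117.9  17.9] 54
[0, 201, 40, 27, 756] [ 17.7 212.6] len/w [24.5 40.6] 84
[102, 246, 93, 84, 1511] [170.8 276.1] len/w [105.4  66.9] 37
[140, 270, 25, 64, 250] [151.7 298.3] len/w [67.4  5.9] 71
[123, 272, 32, 65, 563] [137.7 300.7] len/w [68.  18.2] 60
[90, 274, 36, 69, 690] [107.6 306.2] len/w [72.1 20.7] 69
[109, 283, 8, 13, 54] [112.2 289.5] len/w [12.  7.] 90
[169, 313, 5, 11, 18] [170.3 318.3] len/w [10.4  2.5] 67
[116, 410, 29, 20, 346] [131.7 420.5] len/w [19. 28.] 90
pics/top9.png
[182, 157, 26, 24, 125] [194.5 168.4] len/w [ 4.9 31.2] 48
[279, 249, 16, 8, 77] [286.7 252.3] len/w [ 7. 15.] 90
[261, 288, 19, 24, 170] [270.2 300.4] len/w [23.5 15.5] 76
[292, 296, 4, 5, 14] [293.4 298.3] len/w [4. 3.] 90
```

The handle shows in scene blob (380,228), tilted, and in top (287,252). So the stick is leaning over the pot's right (−y) rim with its tip inside, which is the final state I wanted. It was gripped for about 7 turns. I'll back off straight up and look.

```bash
python3 -m crank '[[10,0,0,-20,0,0,0],[10,0,0,-55,0,0,0],[10,0,0,-90,0,0,0],[10,0,0,-120,0,0,0],[10,-10,-25,-135,0,0,0],[30,-25,-60,-145,0,0,0],[50,-35,-90,-145,0,0,0],[53,-40,-110,-145,0,0,0],[53,-40,-110,-145,0,0,0],[53,-40,-110,-145,0,0,0]]'
python3 - <<'E'
from h import *
im={n:optics.camera(n) for n in("wrist","top","scene")}
for n in im:
    cv2.imwrite(f"pics/{n}10.png",im[n][0][:,:,::-1]);np.save(f"pics/{n}10.npy",im[n][1])
p,q,w=im["scene"][0],im["top"][0],im["wrist"][0]
r=lambda a,f:cv2.resize(a,None,fx=f,fy=f,interpolation=cv2.INTER_CUBIC)
o=np.zeros((600,800,3),np.uint8)
o[:320,:400]=r(p[190:310,340:490],2.667)[:320,:400];o[:300,400:800]=r(w[60:360,240:640],1)
o[325:600,0:400]=r(q[205:315,205:365],2.5)[:275,:400]
cv2.imwrite("pics/c10.png",o[:,:,::-1])
E
python3 find.py pics/scene10.png pics/top10.png; python3 go.py 412.3 -212 250 3.1416 0 1.6508
```

```text
clock: 23.9
eef_pos: [472.8, 158.3, 299.9]
eef_rot: [3.14, -0.0, 1.57]
wrist_force: [-0.1, -0.0, -0.3]
finger_gap: 45.8
finger_force: 0.0
pics/scene10.png
[378, 191, 7, 22, 109] [380.9 201.5] len/w [ 5.3 21.4] 5
[450, 192, 9, 22, 100] [454.3 202.4] len/w [ 4.9 21.6] 11
[367, 213, 27, 32, 287] [379.7 227.9] len/w [34.4  8.8] 53
[457, 370, 47, 26, 460] [480.2 382.3] len/w [10.  47.7] 66
pics/top10.png
[182, 156, 27, 25, 125] [195.3 167.6] len/w [ 5. 32.] 48
[280, 249, 15, 8, 65] [286.8 252.3] len/w [ 7. 14.] 90
[258, 287, 21, 26, 193] [268.7 299. ] len/w [22.2 20.7] 69
t 24.05 pos [473.2   158.521 299.149] rot [-3.141  0.     1.571] F [ 0.166 -0.286 -0.719] gap 49.51719480169242 0.0
shift [-370.525  -60.812   49.229] turn [-0.    0.   -0.08]
```

View pics/c10.png

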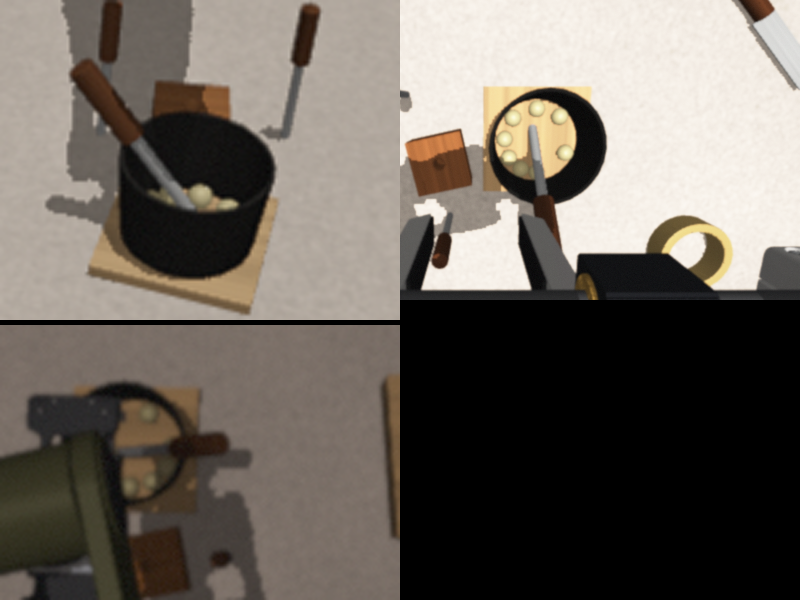

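All good: the stick leans on the rim with its tip on the floor. The wrist crop shows seven beads (e.g. 537,107; 559,117; 565,152) and the rod covers the eighth; nothing lies outside the pot. On to the lid bar.

```bash
python3 -m crank '[[53,-25,-3,0,0,0,0],[53,-70,-10,0,0,0,0],[53,-115,-18,0,0,0,-0.03],[53,-160,-26,5,0,0,-0.05],[53,-205,-34,15,0,0,-0.08],[53,-250,-42,25,0,0,-0.08],[53,-295,-50,35,0,0,-0.08],[53,-335,-56,45,0,0,-0.08],[53,-360,-60,49,0,0,-0.08],[53,-370,-61,49,0,0,-0.08]]'; python3 -m crank '[[53,0,0,0,0,0,0],[53,0,0,0,0,0,0]]'
python3 - <<'E'
from h import *
np.set_printoptions(precision=1,suppress=True)
c=cal("wrist");p,d=optics.camera("wrist");cv2.imwrite("pics/w11.png",p[:,:,::-1]);np.save("pics/w11.npy",d)
print("proj bar ends/mid",[proj(c,X) for X in([408.3,-157.4,96],[412.5,-212,96],[417.2,-267,96])])
# pixels at 90..108 height by depth near the bar
v,u=np.mgrid[0:480,0:640];K,R,t=c
P=np.stack([(u-K[0,2])/K[0,0]*d,(v-K[1,2])/K[1,1]*d,d],-1).reshape(-1,3)
W=((P-t)@R)[d.ravel()>0]
m=(W[:,2]>85)&(W[:,2]<110)&(W[:,0]>360)&(W[:,0]<455)&(abs(W[:,1]+212)<80)
Q=W[m];print(len(Q))
for y in range(-290,-130,10):
    q=Q[(Q[:,1]>=y)&(Q[:,1]<y+10)]
    if len(q):print(y,q.min(0),q.max(0),np.median(q,0),len(q))
E
python3 go.py 412.3 -212 77 3.1416 0 1.6508
```

```text
clock: 25.05
eef_pos: [411.3, -213.5, 249.4]
eef_rot: [-3.14, -0.001, 1.648]
wrist_force: [0.2, 1.0, 0.3]
finger_gap: 49.9
finger_force: 0.0
clock: 25.25
eef_pos: [412.1, -210.8, 250.6]
eef_rot: [3.141, -0.0, 1.651]
wrist_force: [-0.3, 0.0, 0.5]
finger_gap: 49.7
finger_force: 0.0
proj bar ends/mid [array([316. , 177.7]), array([315.9, 234.6]), array([316.2, 287.7])]
2411
-280 [ 411.3 -273.7   97.7] [ 454.7 -270.   102.6] [ 427.6 -271.2  100.7] 86
-270 [ 410.5 -269.9   94.3] [ 454.9 -260.   103.8] [ 433.3 -264.4  101. ] 449
-260 [ 409.7 -260.    96.2] [ 421.5 -250.1  102.9] [ 415.3 -254.9  101. ] 114
-250 [ 408.9 -249.7   96.6] [ 420.7 -240.   103.6] [ 415.  -245.1  101.1] 115
-240 [ 408.2 -239.9   95.5] [ 419.8 -230.   103.8] [ 414.1 -234.9  101.1] 120
-230 [ 407.5 -229.7   96.7] [ 418.9 -220.1  103.8] [ 413.  -225.   101.1] 114
-220 [ 406.7 -220.    96.2] [ 418.2 -210.1  103.2] [ 412.6 -215.   101. ] 123
-210 [ 405.9 -209.7   97. ] [ 417.3 -200.1  103.3] [ 411.5 -205.3  101.2] 121
-200 [ 405.2 -199.9   97.7] [ 416.5 -190.   103.5] [ 410.6 -194.8  101.1] 124
-190 [ 404.4 -190.    97.6] [ 415.7 -180.   103.2] [ 410.2 -185.1  101. ] 129
-180 [ 403.7 -179.8   97.6] [ 414.8 -170.1  103.6] [ 409.3 -174.9  101.1] 127
-170 [ 402.9 -170.    96.9] [ 454.8 -160.   103.2] [ 415.4 -162.5  100.7] 279
-160 [ 402.6 -160.    96. ] [ 454.9 -150.2  103.7] [ 432.3 -155.8  101.2] 510
t 25.3 pos [ 412.112 -210.586  250.675] rot [3.141 0.    1.652] F [0.076 0.39  0.428] gap 49.77235285468691 0.0
shift [ -1.418   0.022 173.676] turn [0.    0.    0.001]
```

Wrist depth confirms the bar: centre x ≈ 412.3 at y = −213, top at 102, yaw 0.08. Descending and gripping.

```bash
python3 -m crank '[[53,-1.5,0,15,0,0,0],[53,-1.5,0,50,0,0,0],[53,-1.5,0,85,0,0,0],[53,-1.5,0,115,0,0,0],[53,-1.5,0,140,0,0,0],[53,-1.5,0,155,0,0,0],[53,-1.5,0,165,0,0,0],[53,-1.5,0,172,0,0,0],[53,-1.5,0,173,0,0,0],[53,-1.5,0,173,0,0,0]]' 20; python3 -m crank '[[2,0,0,0,0,0,0],[2,0,0,0,0,0,0],[2,0,0,0,0,0,0],[2,0,0,0,0,0,0],[2,0,0,0,0,0,0],[2,0,0,0,0,0,0],[2,0,0,0,0,0,0]]' 45; python3 go.py 412.3 -212 77 3.1416 0 1.6508
python3 - <<'E'
from numpy import *
h=array([-225,6.]);
for d in arange(5,65,5):
    t=radians(d);x=-225*cos(t)+6*sin(t);z=225*sin(t)+6*cos(t);print(d,round(x+225,1),round(z-6,1))
E
```

```text
clock: 26.3
eef_pos: [412.1, -213.0, 77.9]
eef_rot: [3.141, 0.0, 1.651]
wrist_force: [-0.8, -0.4, -0.9]
finger_gap: 49.8
finger_force: 0.0
clock: 27.0
eef_pos: [412.1, -213.0, 77.5]
eef_rot: [3.141, 0.0, 1.651]
wrist_force: [3.5, 0.9, -1.3]
finger_gap: 10.8
finger_force: 45.0
t 27.0 pos [ 412.085 -213.001   77.514] rot [3.141 0.    1.651] F [ 3.54   0.881 -1.327] gap 10.83756733170673 44.999197125434875
shift [0.981 0.293 0.514] turn [ 0.001  0.    -0.   ]
5 1.4 19.6
10 4.5 39.0
15 9.2 58.0
20 15.6 76.6
25 23.6 94.5
30 33.1 111.7
35 44.1 128.0
40 56.5 143.2
45 70.1 157.3
50 85.0 170.2
55 100.9 181.8
60 117.7 191.9
```

```bash
python3 -m crank '[[2,0,0.3,-8,0,0,0],[2,0,1.4,-19.6,0,0,0],[2,0,4.5,-39,0,0,0],[2,0,9.2,-58,0,0,0],[2,0,15.6,-76.6,0,0,0],[2,0,23.6,-94.5,0,0,0],[2,0,33.1,-111.7,0,0,0],[2,0,33.1,-111.7,0,0,0]]' 45; python3 -m crank '[[2,0,11,-16.3,0,0,0],[2,0,23.4,-31.5,0,0,0],[2,0,37,-45.6,0,0,0],[2,0,51.9,-58.5,0,0,0],[2,0,67.8,-70.1,0,0,0],[2,0,78,-76.4,0,0,0],[2,0,84.6,-80.2,0,0,0],[2,0,84.6,-80.2,0,0,0],[2,0,84.6,-80.2,0,0,0]]'
cat > lid.py <<'E'
from h import *
np.set_printoptions(precision=2,suppress=True)
c=cal("scene");p,d=optics.camera("scene");cv2.imwrite("pics/lid.png",p[:,:,::-1])
v,u=np.mgrid[0:480,0:640];K,R,t=c
P=np.stack([(u-K[0,2])/K[0,0]*d,(v-K[1,2])/K[1,1]*d,d],-1).reshape(-1,3);W=((P-t)@R)[d.ravel()>0]
a=.08;e=np.array([np.cos(a),np.sin(a)]);n=np.array([-np.sin(a),np.cos(a)])
q=W[:,:2]-[636.8,-194];X=np.c_[q@e,q@n,W[:,2]-90]
m=(abs(X[:,1])<92)&(X[:,2]>20)&(X[:,2]<140)&(X[:,0]>-90)&(X[:,0]<15);Q=X[m]
for _ in range(6):
    k=np.polyfit(Q[:,2],Q[:,0],1);r=Q[:,0]-np.polyval(k,Q[:,2]);Q=Q[abs(r)<max(3,1.5*np.median(abs(r)))]
print("n",len(Q),"angle",np.degrees(np.arctan2(1,-k[0])),"offset",k[1],"res",r.std())
s=manip.read_state();b=s["eef_pos"]+[0,0,19];x=(b[:2]-[636.8,-194])@e;z=b[2]-90
print("by tcp",np.degrees(np.arctan2(z,-x)-np.arctan2(6,225)),"radius",np.hypot(x,z),s["eef_pos"],s["wrist_force"],s["finger_gap"],s["clock"])
E
python3 lid.py
```

```text
clock: 27.8
eef_pos: [446.1, -210.5, 190.7]
eef_rot: [3.139, 0.001, 1.651]
wrist_force: [4.1, -2.8, -4.1]
finger_gap: 10.8
finger_force: 45.0
clock: 28.7
eef_pos: [528.2, -204.2, 270.2]
eef_rot: [-3.14, 0.001, 1.65]
wrist_force: [-8.9, -1.9, 10.4]
finger_gap: 10.6
finger_force: 45.0
n 3481 angle 59.48245258559338 offset 14.775215624475846 res 1.5907012842240453
by tcp 59.74991206071621 radius 227.11030763728016 [ 528.13 -204.23  270.17] [-10.11  -1.23   9.94] 10.65447634088656 28.75
```

```bash
python3 -m crank '[[2,0,0.5,-1.5,0,0,0],[2,0,0.5,-1.5,0,0,0],[2,0,0.5,-1.5,0,0,0],[2,0,0.5,-1.5,0,0,0],[2,0,0.5,-1.5,0,0,0]]'; python3 lid.py; python3 find.py pics/lid.png
python3 - <<'E'
from h import *
# count beads in top view of the pot, before and now
q,_=optics.camera("top");cv2.imwrite("pics/top12.png",q[:,:,::-1])
for f in("top0","top12"):
    g=cv2.resize(cv2.imread(f"pics/{f}.png")[220:285,222:292],None,fx=6,fy=6,interpolation=cv2.INTER_CUBIC)
    b=cv2.HoughCircles(cv2.medianBlur(g[...,0],5),cv2.HOUGH_GRADIENT,1,35,param1=80,param2=11,minRadius=18,maxRadius=32)
    print(f,None if b is None else b[0][:,:2].round().tolist())
E
```

```text
clock: 29.25
eef_pos: [528.9, -204.1, 270.7]
eef_rot: [-3.14, 0.001, 1.65]
wrist_force: [-4.9, -3.6, 2.6]
finger_gap: 11.1
finger_force: 45.0
n 3399 angle 59.75714376169613 offset 14.625275405705867 res 1.5888722044098171
by tcp 59.97206819237424 radius 227.2054942314641 [ 528.85 -204.13  270.67] [-4.81 -4.34  2.67] 10.583114534742082 29.3
pics/lid.png
[378, 193, 7, 20, 94] [381.  202.3] len/w [ 4.7 19.4] 6
[450, 192, 9, 22, 106] [454.2 202.7] len/w [ 5.1 21.6] 11
[367, 213, 27, 32, 288] [379.8 228.1] len/w [33.9  8.6] 52
[457, 370, 46, 26, 458] [480.2 382.4] len/w [10.  47.6] 66
top0 None
top12 None
```

```bash
python3 -c "
from cell import manip
print(manip.sign_off())"
```

```text
the job is handed in; nothing more can be done
None
```

The lid is held at about 60° by the fingers and the beads were stirred for about seven turns, but the stick slipped from the grip late in the stirring instead of being let go; it now leans in the pot. The tip lagged the gripper, so the circles may have been only about halfway out in places. I counted seven beads in the pot, took the eighth to be hidden behind the stick, and saw none outside.

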